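# Find the unlatched duct hatch and push it open

### The arm

A 7-joint arm with a two-finger parallel gripper is mounted at the origin on the work surface. World frame = base frame: x ahead of the robot, y to its left, z up, the work surface at z = 0. Lengths are in m, angles in rad, forces in N, time in s.
With the tool pointing down it reaches from about 0.425 to 0.875 m from the base axis. Payload 4.7 kg.
Tool frame: the origin (TCP) lies on the centre line of the jaws, within the pads' length; the fingertips stand ctrl.tcp_to_tips ahead of it and the grasp point (between the pads) lies 2 mm behind it (ctrl.tcp_to_tips is the distance from the TCP to the fingertips, in m); z points along the fingers, y is the line along which they close (so a half turn about z gives the same grasp; the last joint's range is limited). The gripper opens to 87 mm and grips with 3 to 60 N. Pads are 19 mm wide; open, the fingers measure 117 mm over their backs; the gripper's body (75 mm by 190 mm) begins 51 mm behind the grasp point.
Start: joints at [0.014, 0.321, -0.07, 1.45, 0.023, 1.371, -0.057], TCP at [0.65, -0, 0.24] pointing down, gripper open.
Joint ranges: [-2.86, 2.86], [-0.3, 2.09], [-1.38, 1.24], [0.06, 2.45], [-1.56, 4.7], [0.09, 2.05], [-2.69, 2.69]. Speed limits (rad/s): [2.57, 2.57, 3.14, 3.14, 3.14, 3.14, 3.14].

### API

Orientations are given as a rotation vector (axis times angle).
In Python, from bench import ctrl, optics, close_job gives the robot as it stands.
- The arm moves only by the shell command python3 -m inch 'ROWS' [OPENING] [FORCE]. ROWS is JSON, a list of rows, each a list of 2 entries, a list of its own where there are three numbers: the shift along the tool's x, y, z in mm, then the turn, a rotation vector about the tool's x, y, z in degrees. In form: [[[x, y, z], [ax, ay, az]], ...]. A call has exactly 10 rows; each row shifts and turns the commanded pose from where the row before left it, along the tool's axes as they then stand; what a row does not reach is not made up. A row lasts 1/10 s, in which the tool goes at most 50 mm and 8.59 degrees, less where a joint would pass 70% of its speed; a pose out of reach is approached as far as the arm can. A call is refused whole if a number of a shift passes 50 or a number of a turn 8.59, either way. A call with a gripper value outside its range is refused whole. OPENING is the closure, from 0 (fully open) to 1 (shut), set as the call begins (- or left out, the last holds). The fingers move at their own pace and stop on an object; FORCE is the grip in N (left out, the last holds). Time passes only in rows, so rows that do not move let the fingers close, or fill a call up. It gives the time, the measured TCP pose, the force and the opening at its end, in the units of the state.
- ctrl.get_state(): the state, without advancing time (a new reading comes with each control period).
- optics.get_image(name): name is "scene" or "side" or "wrist"; returns a dict with "image" (420x560x3 uint8, red, green, blue), "fx", "fy", "cx", "cy" (pixels), "dist" ([k1, k2, p1, p2, k3] as OpenCV has them; the pictures are not rectified), "R" (3x3) and "t" (3): a world point X has camera coordinates R X + t; the wrist camera has in their place "hand_eye" (4x4, takes a point from camera to tool coordinates, whose origin is the TCP and whose axes are the flange's). Camera axes: x right, y down, z forward; pixel columns grow to the right and rows downward; lengths in m; the calibration is good to about 2 mm. A picture is of the moment at which its call begins: read the wrist's pose just before it. There is no depth.
- close_job(): hands the job in, once; it reports no verdict.
The state is a dict: "time": time; "joint_positions": joint angles; "qd": joint speeds; "joint_torque": joint torques, N m; "position": TCP position; "tool_rot": TCP orientation; "ft_force": force on the tool from outside, world axes, zero at the start; "torque": the same for the moment, N m; "grip_width": opening from 0.0 (shut) to 1.0 (fully open).
Only numpy, scipy, OpenCV 4.12 (cv2) and the standard library are available. Lean on these libraries where they do the work, as an engineer would, in place of code of your own. Each camera call takes 0.05 s, during which the arm holds its last target. There are 200 camera calls.

### The job

One of the four identical aluminium hatches in the top of the bench service duct has been left unlatched so that the duct can be vented; they all look the same. Press the dark spots of the hatches one after another, gently, to find the one that rocks, then push that one down to its stop so that it stays fully open, and move clear. Leave the jar, the plug and the steel beaker standing where they are.

Things in the scene. Friction and masses are not known exactly. Their poses are not given: they have to be found in the camera images.
- duct: Cream steel service duct fixed to the bench, 210 mm deep (x) by 400 wide (y) by 90 high, four identical hatches in a row flush in its top. Origin on the bench under the middle of the hatches' common axle line; x points away from the robot's side, y along the row, z up. The top spans x -95 to +115 mm; hatch centres lie at y +138, +46, -46, -138 mm.
- hatch1_pad (a point): Hatch 1, first of the row from the duct's +y end: aluminium plate 110 mm (duct x) by 78 (y) by 5, reaching 75 mm from its axle on the robot's side and 35 mm beyond. The point is the centre of the dark 20 mm disc on its top face that marks where to press, 45 mm on the robot's side of the axle, 90 mm above the bench when shut; it moves with the plate.
- hatch1 (a joint): Angle of hatch 1 (rad): 0 shut and flush, grows as its robot-side half goes down into the duct and the far edge rises; stop at 0.9. The unlatched hatch yields to about 3 N on the disc, stays at the angle it is left at, and has clear space below; a latched one gives no more than 2 mm however pressed. Which one is unlatched changes each time.
- hatch2_pad (a point): Hatch 2, second of the row from the duct's +y end: aluminium plate 110 mm (duct x) by 78 (y) by 5, reaching 75 mm from its axle on the robot's side and 35 mm beyond. The point is the centre of the dark 20 mm disc on its top face that marks where to press, 45 mm on the robot's side of the axle, 90 mm above the bench when shut; it moves with the plate.
- hatch2 (a joint): Angle of hatch 2 (rad): 0 shut and flush, grows as its robot-side half goes down into the duct and the far edge rises; stop at 0.9. The unlatched hatch yields to about 3 N on the disc, stays at the angle it is left at, and has clear space below; a latched one gives no more than 2 mm however pressed. Which one is unlatched changes each time.
- hatch3_pad (a point): Hatch 3, third of the row from the duct's +y end: aluminium plate 110 mm (duct x) by 78 (y) by 5, reaching 75 mm from its axle on the robot's side and 35 mm beyond. The point is the centre of the dark 20 mm disc on its top face that marks where to press, 45 mm on the robot's side of the axle, 90 mm above the bench when shut; it moves with the plate.
- hatch3 (a joint): Angle of hatch 3 (rad): 0 shut and flush, grows as its robot-side half goes down into the duct and the far edge rises; stop at 0.9. The unlatched hatch yields to about 3 N on the disc, stays at the angle it is left at, and has clear space below; a latched one gives no more than 2 mm however pressed. Which one is unlatched changes each time.
- hatch4_pad (a point): Hatch 4, last of the row from the duct's +y end: aluminium plate 110 mm (duct x) by 78 (y) by 5, reaching 75 mm from its axle on the robot's side and 35 mm beyond. The point is the centre of the dark 20 mm disc on its top face that marks where to press, 45 mm on the robot's side of the axle, 90 mm above the bench when shut; it moves with the plate.
- hatch4 (a joint): Angle of hatch 4 (rad): 0 shut and flush, grows as its robot-side half goes down into the duct and the far edge rises; stop at 0.9. The unlatched hatch yields to about 3 N on the disc, stays at the angle it is left at, and has clear space below; a latched one gives no more than 2 mm however pressed. Which one is unlatched changes each time.
- jar_mid (a point): Bystander: small pale jar with a white lid, 44 mm across, 62 mm high, standing loose on the duct's far ledge; the point is its centre, half-way up.
- plug_mid (a point): Bystander: black neck plug of a storage vessel, 90 mm across at its cap, 74 mm high, standing loose on the bench beside the +y end of the duct; the point is its centre, half-way up.
- flask_mid (a point): Bystander: open steel beaker, 72 mm across, 110 mm high, standing loose on the bench beside the -y end of the duct; the point is its centre, half-way up.

How it is judged:
By the outcome, as a careful person would: the job done as asked, in the order asked, and still so for the second after the job is handed in, with the robot touching nothing.
It also fails if it takes over 42 s, if anything falls off the work surface, if the arm or the gripper's body presses on something with over 40 N, if the wrist force passes 120 N, or if a joint passes its speed limit or range.

## Working session

There is one attempt and no reset: what is moved stays moved. The work goes in short steps, Python scripts to look and compute and a shell command to move; the robot and the scene stay as the last step left them, time stands still between calls to the robot, and variables do not carry over. Pictures are saved under pics/ and viewed, on a budget of 10 in all, crops included, one or two more only if the job needs it, and the job is handed in when it is done.

```bash
mkdir -p pics
python3 - <<'E'
from bench import ctrl, optics
import cv2, numpy as np
s=ctrl.get_state(); print(s['time'],s['position'],s['tool_rot'],s['ft_force'],s['grip_width'],ctrl.tcp_to_tips)
np.set_printoptions(suppress=True,precision=4)
for n in ('scene','side','wrist'):
    d=optics.get_image(n); cv2.imwrite(f'pics/{n}0.png',d['image'][:,:,::-1]); np.savez(f'{n}0.npz',**d)
    if n=='scene': print(d['R'],d['t'])
    if n=='wrist': print(d['hand_eye'])
E
```

```text
0.0 [ 6.49493205e-01 -6.59174216e-05  2.38458515e-01] [-2.22058368 -2.22056293  0.00225252] [-0.64623077 -0.13568277 -0.26394067] 1.0013865848411823 0.017
[[ 0.2705  0.9627 -0.0028]
 [ 0.5731 -0.1634 -0.803 ]
 [-0.7735  0.2156 -0.5959]] [-0.2046 -0.2782  1.4666]
[[-0.0008 -0.9595 -0.2816  0.0772]
 [ 1.     -0.0006 -0.001   0.0002]
 [ 0.0008 -0.2816  0.9595 -0.1461]
 [ 0.      0.      0.      1.    ]]
```

View pics/scene0.png

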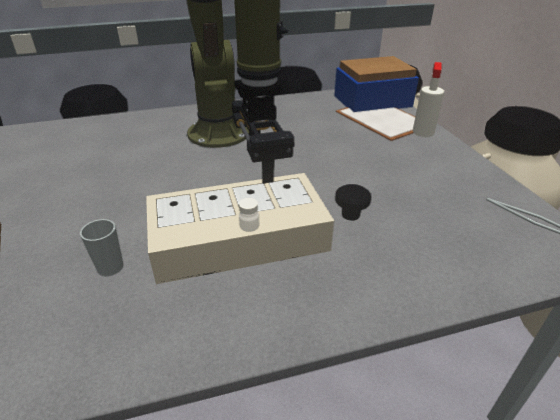

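View pics/side0.png

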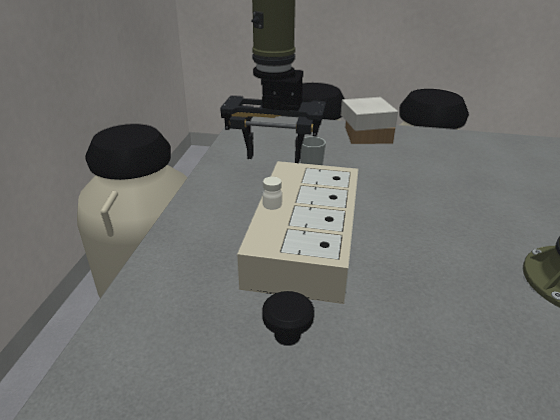

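The scene view shows the hatch discs at about (174,203), (213,197), (251,192) and (287,186). In the side view they are at (337,178), (333,197), (329,219) and (325,245). The jar is on the far ledge near the middle, with the beaker and plug at the two ends.

```bash
cat > h.py <<'E'
import numpy as np, cv2
np.set_printoptions(suppress=True,precision=4)
def ray(d,p):
    K=np.array([[d['fx'],0,d['cx']],[0,d['fy'],d['cy']],[0,0,1]],float)
    u=cv2.undistortPoints(np.array([[p]],float),K,d['dist'])[0,0]
    v=d['R'].T@np.array([u[0],u[1],1]); return -d['R'].T@d['t'], v/np.linalg.norm(v)
def plane(d,p,z):
    o,v=ray(d,p); return o+v*(z-o[2])/v[2]
def tri(a,b):
    A=sum(np.eye(3)-np.outer(v,v) for o,v in(a,b)); B=sum((np.eye(3)-np.outer(v,v))@o for o,v in(a,b))
    return np.linalg.solve(A,B)
def refine(d,p,r=7):
    g=cv2.cvtColor(d['image'],cv2.COLOR_RGB2GRAY); x,y=map(int,p)
    w=(g[y-r:y+r+1,x-r:x+r+1]<85).astype(np.uint8)
    n,l,s,c=cv2.connectedComponentsWithStats(w)
    i=min(range(1,n),key=lambda i:np.hypot(*(c[i]-r))); return c[i]+[x-r,y-r],s[i,4]
E
python3 - <<'E'
from h import *
a=np.load('scene0.npz');b=np.load('side0.npz')
S=[(174,203),(213,197),(251,192),(287,186)];D=[(337,178),(333,197),(329,219),(325,245)]
P=[]
for p,q in zip(S,D):
    p,n=refine(a,p);q,m=refine(b,q)
    X=tri(ray(a,p),ray(b,q));P.append((plane(a,p,.09)+plane(b,q,.09))/2)
    print(p,n,q,m,X,plane(a,p,.09),plane(b,q,.09))
P=np.array(P)
print('spacing',np.linalg.norm(np.diff(P,axis=0),axis=1)); v=P[3]-P[0]
print('yaw deg',np.degrees(np.arctan2(-v[0],v[1])))
print('jar lid',tri(ray(a,(248,204)),ray(b,(272,183))))
print('plug',tri(ray(a,(352,195)),ray(b,(288,310))),'beaker',plane(a,(101,230),.11))
E
```

```text
[173.1304 203.4348] 23 [335.95 177.9 ] 20 [ 0.5301 -0.1866  0.0908] [ 0.5289 -0.1866  0.09  ] [ 0.5302 -0.1881  0.09  ]
[212.381 197.381] 21 [332.6296 196.6667] 27 [ 0.5309 -0.0944  0.0912] [ 0.5295 -0.0942  0.09  ] [ 0.5309 -0.0968  0.09  ]
[250.  191.5] 20 [328.6562 218.7812] 32 [ 0.5315 -0.0024  0.091 ] [ 0.5296 -0.0022  0.09  ] [ 0.5317 -0.0037  0.09  ]
[286.5 186. ] 18 [324.0667 244.3556] 45 [0.5324 0.0899 0.0911] [0.5307 0.0904 0.09  ] [0.5325 0.0884 0.09  ]
spacing [0.0919 0.0926 0.0923]
yaw deg -0.4209858833099751
jar lid [ 0.6596 -0.0331  0.1477]
plug [0.5766 0.2498 0.0627] beaker [ 0.6135 -0.3384  0.11  ]
```

Spacing (92 mm) and height (90 mm) match the drawing, and the yaw is about -0.4°. I'll go above hatch 1 with the fingers shut, turning -90° so the gripper body lies along the row and clears the jar.

```bash
python3 -m inch '[[[30,-40,0],[0,0,0]],[[30,-40,0],[0,0,0]],[[30,-39,0],[0,0,0]],[[0,0,10],[0,0,-8.5]],[[0,0,10],[0,0,-8.5]],[[0,0,10],[0,0,-8.5]],[[0,0,10],[0,0,-8.5]],[[0,0,10],[0,0,-8.5]],[[0,0,10],[0,0,-8.5]],[[0,0,10],[0,0,-8.5]]]' 1 20
python3 -m inch '[[[0,0,10],[0,0,-8]],[[0,0,10],[0,0,-8]],[[0,0,10],[0,0,-8]],[[0,0,10],[0,0,-6]],[[0,0,5],[0,0,0]],[[0,0,0],[0,0,0]],[[0,0,0],[0,0,0]],[[0,0,0],[0,0,0]],[[0,0,0],[0,0,0]],[[0,0,0],[0,0,0]]]'
```

```text
time: 1.15
position: [0.5308, 0.0899, 0.1689]
tool_rot: [-0.817, -3.033, 0.0]
ft_force: [0.2, 0.1, 0.1]
grip_width: 0.175
time: 2.15
position: [0.5313, 0.09, 0.125]
tool_rot: [0.014, 3.141, 0.0]
ft_force: [-0.3, 0.7, -0.1]
grip_width: 0.004
```

```bash
python3 -m inch '[[[0,0,8],[0,0,0]],[[0,0,7],[0,0,0]],[[0,0,1],[0,0,0]],[[0,0,1],[0,0,0]],[[0,0,1],[0,0,0]],[[0,0,1],[0,0,0]],[[0,0,1],[0,0,0]],[[0,0,0],[0,0,0]],[[0,0,0],[0,0,0]],[[0,0,0],[0,0,0]]]'
python3 - <<'E'
from bench import ctrl,optics
import cv2
print(ctrl.get_state()['position'],ctrl.get_state()['ft_force'])
cv2.imwrite('pics/w1.png',optics.get_image('wrist')['image'][:,:,::-1])
E
```

```text
time: 3.15
position: [0.5304, 0.0898, 0.107]
tool_rot: [-0.014, -3.14, 0.001]
ft_force: [-8.7, -2.0, 16.7]
grip_width: 0.008
[0.53039561 0.0898322  0.10700714] [-8.69815989 -1.98833194 16.74857682]
```

View pics/w1.png

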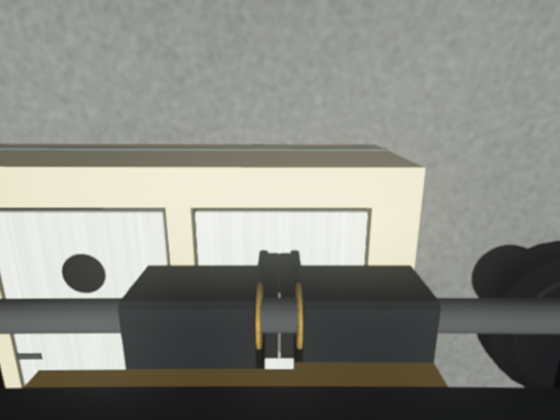

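Hatch 1 held firm: 16.7 N with the tips stopped at z = 0.090, directly over the hidden disc. The fingers are centred on hatch 1, and the neighbouring disc shows at (83,273). Next is hatch 2.

```bash
python3 -m inch '[[[0,0,-17],[0,0,0]],[[0,-20,0],[0,0,0]],[[0,-36,0],[0,0,0]],[[0,-36,0],[0,0,0]],[[0,0,0],[0,0,0]],[[0,0,10],[0,0,0]],[[0,0,2],[0,0,0]],[[0,0,2],[0,0,0]],[[0,0,2],[0,0,0]],[[0,0,0],[0,0,0]]]'
python3 -m inch '[[[0,0,1],[0,0,0]],[[0,0,0],[0,0,0]],[[0,0,0],[0,0,0]],[[0,0,0],[0,0,0]],[[0,0,0],[0,0,0]],[[0,0,0],[0,0,0]],[[0,0,0],[0,0,0]],[[0,0,0],[0,0,0]],[[0,0,0],[0,0,0]],[[0,0,0],[0,0,0]]]'
```

```text
time: 4.2
position: [0.53, -0.0009, 0.1053]
tool_rot: [-0.011, -3.141, -0.001]
ft_force: [-0.1, -0.8, -0.5]
grip_width: 0.005
time: 5.2
position: [0.5306, -0.002, 0.1048]
tool_rot: [0.014, 3.141, -0.0]
ft_force: [1.1, 1.2, 2.5]
grip_width: 0.007
```

Hatch 2 reads only 2.5 N about 2 mm below flush, where hatch 1 gave 16.7 N. I'll press a little further to be sure.

```bash
python3 -m inch '[[[0,0,1],[0,0,0]],[[0,0,1],[0,0,0]],[[0,0,1],[0,0,0]],[[0,0,1],[0,0,0]],[[0,0,0],[0,0,0]],[[0,0,0],[0,0,0]],[[0,0,0],[0,0,0]],[[0,0,0],[0,0,0]],[[0,0,0],[0,0,0]],[[0,0,0],[0,0,0]]]'
```

```text
time: 6.2
position: [0.5302, -0.0022, 0.1005]
tool_rot: [0.014, 3.142, -0.0]
ft_force: [1.6, 1.2, 3.4]
grip_width: 0.004
```

Hatch 2 keeps yielding at about 3 N, so it's the unlatched one. I'll push it down, following the arc slightly toward the axle.

```bash
python3 -m inch '[[[0,0,3],[0,0,0]],[[0,0,3],[0,0,0]],[[-1,0,3],[0,0,0]],[[-1,0,3],[0,0,0]],[[-1,0,3],[0,0,0]],[[-1,0,3],[0,0,0]],[[-1,0,3],[0,0,0]],[[-1,0,2],[0,0,0]],[[0,0,2],[0,0,0]],[[0,0,0],[0,0,0]]]'
python3 -m inch '[[[0,0,2],[0,0,0]],[[0,0,2],[0,0,0]],[[0,0,1],[0,0,0]],[[0,0,1],[0,0,0]],[[0,0,1],[0,0,0]],[[0,0,1],[0,0,0]],[[0,0,0],[0,0,0]],[[0,0,0],[0,0,0]],[[0,0,0],[0,0,0]],[[0,0,0],[0,0,0]]]'
```

```text
time: 7.2
position: [0.5356, -0.0021, 0.0748]
tool_rot: [-0.014, -3.14, 0.0]
ft_force: [-1.1, 0.0, 1.1]
grip_width: 0.007
time: 8.2
position: [0.5366, -0.002, 0.0712]
tool_rot: [0.014, 3.141, -0.001]
ft_force: [-9.3, 0.6, 26.7]
grip_width: 0.006
```

It's stopped firmly at 26.7 N, 36 mm down, which fits roughly 0.87–0.9 rad. I'll back off up and away, then look.

```bash
python3 -m inch '[[[2,0,-4],[0,0,0]],[[2,0,-8],[0,0,0]],[[0,0,-20],[0,0,0]],[[0,0,-30],[0,0,0]],[[0,0,-30],[0,0,0]],[[0,0,-30],[0,0,0]],[[0,0,-30],[0,0,0]],[[0,0,-20],[0,0,0]],[[0,0,0],[0,0,0]],[[0,0,0],[0,0,0]]]'
python3 - <<'E'
from bench import ctrl,optics
import cv2,numpy as np
print(ctrl.get_state()['position'],ctrl.get_state()['ft_force'])
o=[]
for n in('side','scene'):
    d=optics.get_image(n);np.savez(n+'1.npz',**d)
    i=d['image'][:,:,::-1]
    c=i[150:320,220:390] if n=='side' else i[150:290,70:390]
    o.append(cv2.resize(c,(int(c.shape[1]*300/c.shape[0]),300),interpolation=3)[:,:780])
w=max(x.shape[1] for x in o)
cv2.imwrite('pics/after.png',np.vstack([cv2.copyMakeBorder(x,0,0,0,w-x.shape[1],0) for x in o]))
E
```

```text
time: 9.2
position: [0.5319, -0.0021, 0.2389]
tool_rot: [-0.014, -3.141, 0.0]
ft_force: [-0.3, -0.5, -0.5]
grip_width: 0.006
[ 0.53186552 -0.0020536   0.23887266] [-0.33165563 -0.50389905 -0.46685766]
```

View pics/after.png

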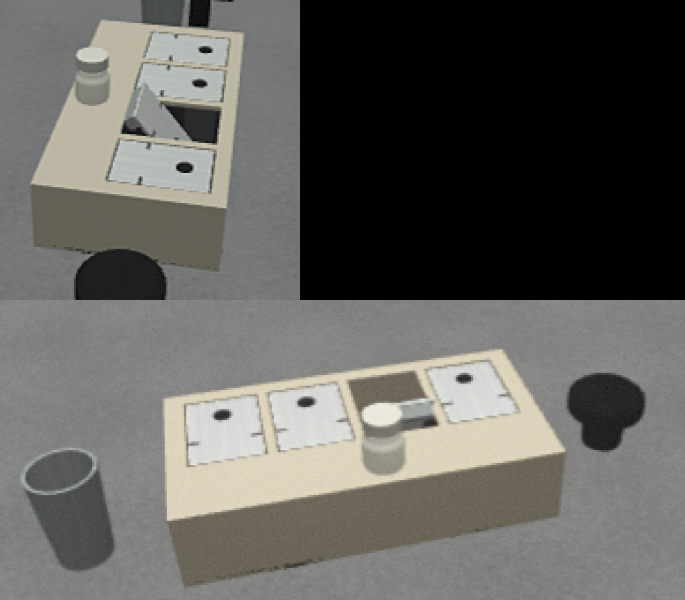

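The picture shows hatch 2 tilted wide open, the other hatches shut, and the jar, beaker and plug standing. I'll measure the angle from a zoomed view of the raised edge.

Run:
```python
import numpy as np,cv2
d=np.load('side1.npz');c=d['image'][190:235,280:350,::-1]
cv2.imwrite('pics/zoom.png',cv2.resize(c,None,fx=10,fy=10,interpolation=cv2.INTER_CUBIC))
```

```text
(no output)
```

View pics/zoom.png

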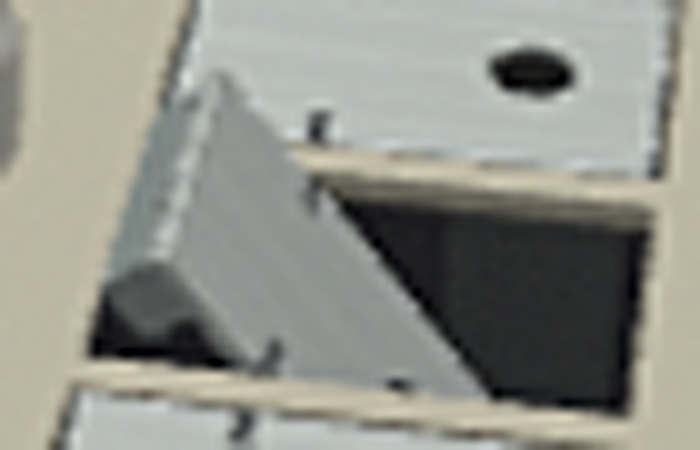

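The top-face far edge runs from about (165,262) to (218,75) in the zoom. The axle ticks on the plate are at about (270,355) and (315,190).

Run:
```python
from h import *
d=np.load('side1.npz')
for (c,t,y) in (((165,262),(272,355),.036),((218,75),(315,190),-.042)):
    P=[]
    for p in(c,t):
        o,v=ray(d,(280+(p[0]-4.5)/10,190+(p[1]-4.5)/10));P.append(o+v*(y-o[1])/v[1])
    e=P[0]-P[1];print(P,np.hypot(e[0],e[2]),np.arctan2(e[2],e[0]))
```

```text
[array([0.5965, 0.036 , 0.1153]), array([0.5737, 0.036 , 0.0952])] 0.030441567397801617 0.7217996604384564
[array([ 0.5964, -0.042 ,  0.1138]), array([ 0.5739, -0.042 ,  0.0867])] 0.03526132035933285 0.8765504351104535
```

The angle reads 0.88 from the clean corner and 0.72 from the noisy one. Since that spread is wide, I'll press once more to confirm it's really at the stop.

```bash
python3 -m inch '[[[0,0,40],[0,0,0]],[[0,0,40],[0,0,0]],[[0,0,40],[0,0,0]],[[0,0,28],[0,0,0]],[[-2,0,10],[0,0,0]],[[-2,0,5],[0,0,0]],[[0,0,3],[0,0,0]],[[0,0,2],[0,0,0]],[[0,0,0],[0,0,0]],[[0,0,0],[0,0,0]]]'
python3 -m inch '[[[0,0,1],[0,0,0]],[[0,0,1],[0,0,0]],[[0,0,1],[0,0,0]],[[0,0,1],[0,0,0]],[[0,0,1],[0,0,0]],[[0,0,0],[0,0,0]],[[0,0,0],[0,0,0]],[[0,0,0],[0,0,0]],[[0,0,0],[0,0,0]],[[0,0,0],[0,0,0]]]'
```

```text
time: 10.3
position: [0.5372, -0.0021, 0.0736]
tool_rot: [0.014, 3.139, -0.0]
ft_force: [-2.3, -0.5, 5.7]
grip_width: 0.009
time: 11.3
position: [0.5378, -0.002, 0.0725]
tool_rot: [0.014, 3.138, -0.001]
ft_force: [-12.5, 0.0, 30.9]
grip_width: 0.007
```

It met the same firm stop: 31 N with about 1 mm of travel, in line with the first contact. So the hatch is at its stop. Retracting.

```bash
python3 -m inch '[[[2,0,-4],[0,0,0]],[[2,0,-8],[0,0,0]],[[0,0,-20],[0,0,0]],[[0,0,-30],[0,0,0]],[[0,0,-30],[0,0,0]],[[0,0,-30],[0,0,0]],[[0,0,-30],[0,0,0]],[[0,0,-20],[0,0,0]],[[0,0,0],[0,0,0]],[[0,0,0],[0,0,0]]]'
python3 - <<'E'
from bench import ctrl,optics
import cv2,numpy as np
print(ctrl.get_state()['position'],ctrl.get_state()['ft_force'])
d=optics.get_image('side')['image'];b=np.load('side1.npz')['image']
print('mean diff in hatch region',np.abs(d[190:235,280:350].astype(int)-b[190:235,280:350]).mean())
cv2.imwrite('pics/final.png',d[:,:,::-1])
E
```

```text
time: 12.3
position: [0.5322, -0.0021, 0.2386]
tool_rot: [0.014, 3.141, -0.0]
ft_force: [-0.9, -0.4, -0.5]
grip_width: 0.001
[ 0.5322406  -0.00206042  0.23856748] [-0.88934512 -0.43836132 -0.50239704]
mean diff in hatch region 0.8844444444444445
```

View pics/final.png

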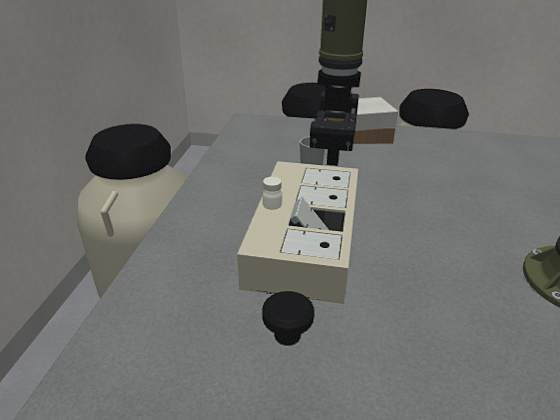

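The final view shows hatch 2 open at about (315,215), the jar at (272,193) and the plug at (288,315). The beaker is behind at (312,150), all are where they started, and the gripper is clear above.

```bash
python3 -c "from bench import close_job; print(close_job())"
```

```text
the job is handed in; nothing more can be done
None
```

Hatch 2 was the unlatched one. I pushed it down to its stop, moved the arm clear and handed the job in at about 12.4 s.

- **Finding it:** Hatch 1 held firm at 16.7 N with no visible give. Hatch 2 kept yielding at about 3 N, so I did not press hatches 3 and 4.
- **Opening it:** It met a hard stop at 27 N, and a second press met the same stop at 31 N. The picture of the hatch was unchanged after that press.
- **Angle check that disagreed:** Measuring the angle from the side image gave 0.88 rad at one corner and 0.72 rad at the other, against a stop of 0.9. The 0.72 came from a poorly visible axle mark, so I relied on the two firm stops.
- **Final state:** The jar, plug and beaker are standing where they were in the last picture, judged by eye. The arm is about 130 mm above the duct and touching nothing.

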